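Swing the food warmer over the plated meals

TASK

Swing the heavy food warmer from its parked place on the left round to the right, and bring it to rest squarely over the dark serving board with the two plated meals, then let go of it so that it stays there. Push it only by the black sprung guard rails on its two long sides, as the metal is hot, and treat it gently: it coasts almost without friction, so do not let it race, knock it hard or run it against either end stop. Leave the candles and the rest of the tableware alone.

Things in the scene. Friction and masses are not known exactly. Their poses are not given: they have to be found in the camera images.
- station: brass foot (150 mm disc, 14 mm thick) and post (160 mm tall) that carry the swing-arm food warmer; fixed. Origin at the underside, on the vertical pivot axis. The warmer's angle 0 is the station's -x direction (roughly towards the robot).
- pivot (a point): point on the warmer's vertical pivot axis, 160 mm above the table. The bearing turns almost freely: damping about 0.008 N m s/rad, dry friction about 0.0015 N m, so the warmer coasts on for many seconds. Moment of inertia about the pivot about 0.30 kg m2 nominal (moving mass 5.7 kg, varies by up to a quarter).
- warmer (a joint): angle of the warmer about the pivot (rad). At 0 it points along the station's -x; it grows as the free end swings to the robot's right (counter-clockwise from above). It starts parked at the left, about -0.6. End stops at -0.85 and +0.95. Over the serving board when it equals the yaw of slab minus the station's yaw (0.15 to 0.55).
- housing: hot metal box of the warmer, not to be touched: brass top plate 325 x 166 mm, upper face 263 mm above the table, underside 158 mm, free end 380 mm from the pivot axis, round hub (radius 60 mm) at the pivot. Origin on the pivot axis 160 mm above the table; -x points from the pivot to the free end, +y to the side of rail_left, z up.
- free_end (a point): upper edge of the warmer's free end, on its centre line, 380 mm from the pivot axis, 263 mm above the table
- rail_left: black rubber guard rail on the warmer's side facing the robot's left: 240 x 28 x 80 mm, 115 to 355 mm from the pivot axis, 166 to 246 mm above the table. Origin at its centre; outer face 98 mm from the warmer's centre line. Sprung: gives inwards up to 14 mm, 700 N/m, 4 N s/m, so it bounces off a finger. Pushing it swings the warmer to the right. Axes as the housing.
- rail_right: the same sprung guard rail on the side facing the robot's right, the mirror image of rail_left; pushing it swings the warmer to the left, or brakes it when it swings to the right
- slab: dark walnut serving board, 300 x 180 x 18 mm, with two plated meals (up to 65 mm above the table), fixed to the right of the parked warmer. Origin on the warmer's pivot axis at table height; its -x axis points along the board's long centre line (board 85 to 385 mm from the pivot), z up. The warmer is squarely over it when their long axes are parallel.
- candle_a: white pillar candle in a glass cylinder, 72 mm across, 110 mm tall, standing on the left; loose, origin at its underside; a bystander
- candle_b: white pillar candle in a glass cylinder, 72 mm across, 145 mm tall, on the right; loose, origin at its underside; a bystander
- candle_c: white pillar candle in a glass cylinder, 72 mm across, 95 mm tall, far right; loose, origin at its underside; a bystander
- goblet: amber glass tumbler, 72 mm across, 100 mm tall, on the left; loose, origin at its underside; a bystander
- side_plate: white side plate, 150 mm across, 20 mm high, near left; loose, origin at its underside; a bystander
- wine: green wine bottle, 74 mm across, 290 mm tall, far right; loose, origin at its underside; a bystander

How it is judged:
By the outcome, as a careful person would: the job done as asked, in the order asked, and still so for the second after the job is handed in, with the robot touching nothing.
It also fails if it takes over 54 s, if anything falls off the work surface, if the arm or the gripper's body presses on something with over 40 N, if the wrist force passes 120 N, or if a joint passes its speed limit or range.

ROBOT

A 6-joint arm with a two-finger parallel gripper is mounted at the origin on the work surface. World frame = base frame: x ahead of the robot, y to its left, z up, the work surface at z = 0. Lengths are in m, angles in degrees, forces in N, time in s.
With the tool pointing down it reaches from about 0.35 to 0.85 m from the base axis. Payload 8.1 kg.
Tool frame: the origin (TCP) lies on the centre line of the jaws, within the pads' length; the fingertips stand 11 mm ahead of it and the grasp point (between the pads) lies 8 mm behind it; z points along the fingers, y is the line along which they close (so a half turn about z gives the same grasp; the last joint's range is limited). The gripper opens to 93 mm and grips with 3 to 60 N. Pads are 15 mm wide; open, the fingers measure 128 mm over their backs; the gripper's body (75 mm by 188 mm) begins 65 mm behind the grasp point.
Start: joints at [67.815, 7.471, 85.268, -0, 87.261, -4.893], TCP at [0.178, 0.573, 0.23] pointing down, gripper open.
Joint ranges: [-169.43, 169.43], [-51.17, 129.36], [1.28, 143.12], [-76.62, 256.62], [0, 156.53], [-152.29, 152.29]. Speed limits (degrees/s): [136.94, 136.94, 159.86, 180, 180, 180].

INTERFACE

Orientations are given as [roll, pitch, yaw] about the fixed x, y, z axes, in that order (R = Rz(yaw) Ry(pitch) Rx(roll)).
In Python, from bench import monitor, viewer, job gives the robot as it stands.
- The arm moves only by the shell command python3 -m pendant 'ROWS' [FORCE]. ROWS is JSON, a list of rows, each a list of 7 numbers: the opening, from 0 (shut) to 1 (fully open), then the shift along the tool's x, y, z in mm, then the turn, a rotation vector about the tool's x, y, z in degrees. A call has 1 to 10 rows; each row shifts and turns the commanded pose from where the row before left it, along the tool's axes as they then stand; what a row does not reach is not made up. A row lasts 1/10 s, in which the tool goes at most 50 mm and 8.59 degrees, less where a joint would pass 70% of its speed; a pose out of reach is approached as far as the arm can. A call is refused whole if a number of a shift passes 50 or a number of a turn 8.59, either way. A call with a gripper value outside its range is refused whole. The fingers move at their own pace and stop on an object; FORCE is the grip in N (left out, the last holds). Time passes only in rows, so rows that do not move let the fingers close. It gives the time, the measured TCP pose, the force, the opening and the grip force at its end, in the units of the state.
- monitor.observe(): the state, without advancing time (a new reading comes with each control period).
- viewer.capture(name): name is "side" or "top"; returns a dict with "img" (420x560x3 uint8, red, green, blue), "depth" (420x560 float32, m along the optical axis (not along the pixel's ray), 0 where there is no reading), "K" (3x3 intrinsics, pixels), "distortion" ([k1, k2, p1, p2, k3] as OpenCV has them; the pictures are not rectified), "R" (3x3) and "t" (3): a world point X has camera coordinates R X + t. Camera axes: x right, y down, z forward; pixel columns grow to the right and rows downward; lengths in m; the calibration is good to about 2 mm. A picture is of the moment at which its call begins.
- job.hand_in(): hands the job in; it is judged then, once.
The state is a dict: "time_s": time; "joint_pos": joint angles; "dq": joint speeds; "joint_torque": joint torques, N m; "tool_pos": TCP position; "ee_rot": TCP orientation; "ft_force": force on the tool from outside, world axes, zero at the start; "torque": the same for the moment, N m; "gripper_width": opening from 0.0 (shut) to 1.0 (fully open); "grasp_force": force on a finger pad.
Only numpy, scipy, OpenCV 4.12 (cv2) and the standard library are available. Lean on these libraries where they do the work, as an engineer would, in place of code of your own. Each camera call takes 0.05 s, during which the arm holds its last target. There are 200 camera calls.

## Working session

There is one attempt and no reset: what is moved stays moved. The work goes in short steps, Python scripts to look and compute and a shell command to move; the robot and the scene stay as the last step left them, time stands still between calls to the robot, and variables do not carry over. Pictures are saved under pics/ and viewed, at most 10 in all, crops included, and the job is handed in when it is done.

```bash
mkdir -p pics; ls; python3 - <<'E'
from bench import monitor, viewer
import cv2,numpy as np
s=monitor.observe();print(s)
for n in("top","side"):
    c=viewer.capture(n);cv2.imwrite(f"pics/{n}0.png",c["img"][:,:,::-1]);np.savez(f"pics/{n}0.npz",**c)
    print(n,c["K"],c["distortion"],c["R"],c["t"])
E
```

```text
pics
{'time_s': 0.0, 'joint_pos': array([ 6.78148187e+01,  7.51280240e+00,  8.53302297e+01,  1.18765559e-03,
        8.72601379e+01, -4.89311848e+00]), 'dq': array([ 0.05097709,  0.00263307,  0.00039164, -0.07008871,  0.0614635 ,
        0.01128425]), 'joint_torque': array([ 8.55295948e-04, -5.59843183e+01, -4.91758096e+01,  7.67940329e-02,
        3.55918903e-02, -1.24243884e-04]), 'tool_pos': array([0.17811055, 0.57238229, 0.22860235]), 'ee_rot': array([-1.79897307e+02, -9.98198610e-03,  1.62707870e+02]), 'ft_force': array([ 0.29613101, -0.55990028,  0.89725244]), 'torque': array([0.02847325, 0.01598544, 0.05406403]), 'grasp_force': 0.0, 'gripper_width': 0.9949350782937455}
top [[432.75718846   0.         281.47502703]
 [  0.         432.75718846 204.72622157]
 [  0.           0.           1.        ]] [0.01143064 0.         0.         0.         0.        ] [[-0.00888228 -0.99980839  0.0174438 ]
 [-0.99754297  0.00764716 -0.06963864]
 [ 0.06949191 -0.01801949 -0.99741976]] [-0.04428228  0.56888134  1.643228  ]
side [[389.12098901   0.         280.52118736]
 [  0.         389.12098901 206.88768668]
 [  0.           0.           1.        ]] [0.01361922 0.         0.         0.         0.        ] [[ 0.87172306  0.48993613  0.00784188]
 [ 0.3518995  -0.61482315 -0.70580396]
 [-0.3409775   0.61802514 -0.7083638 ]] [-0.47876338 -0.12011859  1.62639237]
```

View pics/top0.png

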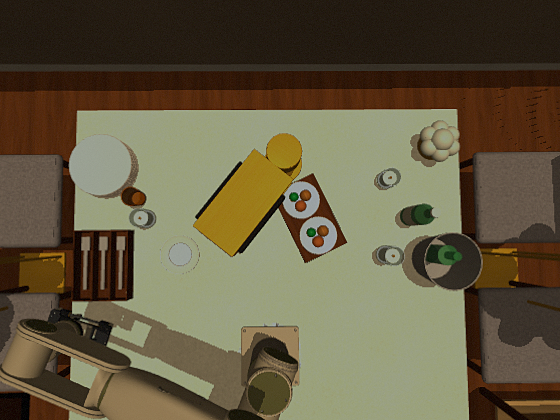

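View pics/side0.png

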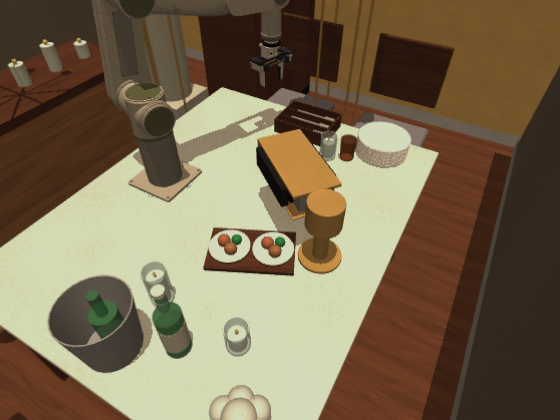

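The top view shows the hub at about (284,151), the brass plate centred near (242,203), the board centred near (313,218), plate at (180,254), left candle (142,217), goblet (133,197), and right candles (387,178) and (390,256). The side view agrees.

```bash
cat > h.py <<'E'
import numpy as np,cv2
def cast(c,uv,z):
    p=cv2.undistortPoints(np.float64(uv).reshape(-1,1,2),c["K"],c["distortion"])[:,0]
    d=np.c_[p,np.ones(len(p))]@c["R"]; o=-c["R"].T@c["t"]
    return (o+d*((z-o[2])/d[:,2])[:,None])[:,:2]
def big(m):
    n,l,s,_=cv2.connectedComponentsWithStats(m.astype(np.uint8)); i=1+s[1:,4].argmax(); return l==i
def rect(c,m,z):
    ys,xs=np.nonzero(m); return cv2.minAreaRect(cast(c,np.c_[xs,ys],z).astype(np.float32))
def axis(r):  # center, long direction angle deg pointing to robot (-x), length,width
    b=cv2.boxPoints(r); e=[b[1]-b[0],b[2]-b[1]]; e.sort(key=np.linalg.norm)
    d=e[1]/np.linalg.norm(e[1]); d=d if d[0]<0 else -d
    return np.array(r[0]),d,np.linalg.norm(e[1]),np.linalg.norm(e[0])
def masks(c):
    h=cv2.cvtColor(c["img"],cv2.COLOR_RGB2HSV); return h
def brass(c):
    h=masks(c); d=c["depth"]; H,S,V=cv2.split(h)
    ys,xs=np.mgrid[:420,:560]
    p=cv2.undistortPoints(np.float64(np.c_[xs.ravel(),ys.ravel()]).reshape(-1,1,2),c["K"],c["distortion"])[:,0]
    X=(np.c_[p,np.ones(len(p))]*d.reshape(-1,1)-c["t"])@c["R"]
    return X.reshape(420,560,3),H,S,V
E
python3 - <<'E'
from h import *
c=np.load("pics/top0.npz");X,H,S,V=brass(c)
for p in[(284,151),(284,140),(298,170),(240,205),(262,165),(332,220)]:print(p,X[p[1],p[0]].round(3),H[p[1],p[0]],S[p[1],p[0]],V[p[1],p[0]])
yel=(H>15)&(H<32)&(S>150)&(V>90)&(c["depth"]>0)
top=yel&(abs(X[...,2]-.263)<.012)
ys,xs=np.nonzero(top);print("z range",np.histogram(X[yel][:,2],12))
hub=big(yel&(np.hypot(*(np.indices((420,560))-np.array([151,284])[:,None,None]))<24))
m=top&~(np.hypot(*(np.indices((420,560))-np.array([151,284])[:,None,None]))<19);m=big(m)
C,d,L,W=axis(rect(c,m,.263));print("housing",C,d,L,W,np.degrees(np.arctan2(-d[1],-d[0])))
hz=np.median(X[145:157,278:290,2])
hh=np.zeros((420,560),bool);hh[128:172,262:304]=1
q=cast(c,np.argwhere(hh&yel&(abs(X[...,2]-hz)<.015)&(np.indices((420,560))[0]<150))[:,::-1],hz)
print("hub z",hz,cv2.minEnclosingCircle(q.astype(np.float32)))
br=(X[...,2]>.008)&(X[...,2]<.09)&(np.indices((420,560))[1]>280)&(np.indices((420,560))[1]<350)&(np.indices((420,560))[0]>165)&(np.indices((420,560))[0]<270)&~yel
br=big(br)
C2,d2,L2,W2=axis(rect(c,br,.018));print("slab",C2,d2,L2,W2,np.degrees(np.arctan2(-d2[1],-d2[0])))
# pivot estimates
print("piv from slab",C2-d2*.235,"from housing",C-d*(.380-L/2))
A=np.c_[d,-d2];k=np.linalg.solve(A,C2-C);print("isect",C+k[0]*d)
obj=(X[...,2]>.012)&(X[...,2]<.4)&(X[...,0]>.2)
n,l,s,_=cv2.connectedComponentsWithStats(obj.astype(np.uint8))
for i in range(1,n):
    if s[i,4]>30:P=X[l==i];print(s[i,:4],np.median(P,0).round(3),P.max(0).round(3),P.min(0).round(3))
E
```

```text
(284, 151) [ 0.73  -0.055  0.264] 23 205 157
(284, 140) [ 0.767 -0.055  0.26 ] 22 213 157
(298, 170) [ 0.704 -0.115  0.011] 23 218 158
(240, 205) [0.552 0.092 0.258] 22 225 155
(262, 165) [0.683 0.018 0.266] 23 206 157
(332, 220) [ 0.508 -0.243  0.019] 11 221 74
z range (array([2314,  374,  135,    8,    3,    0,    0,    0,  105,   27,   18,
       5907]), array([-0.75539484, -0.66954438, -0.58369392, -0.49784347, -0.41199301,
       -0.32614255, -0.24029209, -0.15444164, -0.06859118,  0.01725928,
        0.10310973,  0.18896019,  0.27481065]))
housing [0.56206167 0.08168089] [-0.7798514  0.6259648] 0.32392284 0.16495079 -38.753033
hub z 0.2625940432805791 ((0.7398980855941772, -0.05304102972149849), 0.05818682909011841)
slab [ 0.51814461 -0.15454987] [-0.8954048  -0.44525298] 0.30110312 0.18529749 26.439524
piv from slab [ 0.72856474 -0.04991542] from housing [ 0.73209935 -0.05480358]
isect [ 0.72698694 -0.0507    ]
[418 120  41  42] [ 0.79  -0.623  0.117] [ 0.877 -0.566  0.156] [ 0.721 -0.704  0.014]
[193 133 154 130] [ 0.556 -0.008  0.259] [0.792 0.245 0.275] [ 0.349 -0.296  0.012]
[ 69 134  77  72] [0.706 0.602 0.083] [0.832 0.734 0.106] [0.566 0.466 0.013]
[377 167  25  22] [ 0.665 -0.454  0.066] [ 0.702 -0.419  0.102] [ 0.63  -0.492  0.013]
[400 203  41  23] [ 0.52  -0.525  0.185] [ 0.56  -0.504  0.296] [ 0.486 -0.575  0.012]
[128 208  28  20] [0.521 0.465 0.08 ] [0.556 0.507 0.117] [0.486 0.434 0.012]
[ 71 229  63  73] [0.355 0.624 0.043] [0.48  0.725 0.08 ] [0.219 0.515 0.012]
[412 232  71  59] [ 0.365 -0.654  0.144] [ 0.458 -0.529  0.268] [ 0.261 -0.732  0.012]
[160 235  39  39] [0.381 0.345 0.016] [0.456 0.415 0.03 ] [0.312 0.269 0.012]
[376 245  29  21] [ 0.377 -0.438  0.115] [ 0.412 -0.407  0.152] [ 0.342 -0.48   0.013]
[ 47 308  43  17] [0.213 0.626 0.339] [0.236 0.663 0.399] [0.2   0.545 0.223]
```

Sizes agree with the data sheet: pivot ≈ (0.731, -0.053), warmer at about -38.8° and board at about 26°. I'll move to the left side with the fingers shut and refine the board's yaw.

```bash
python3 -m pendant '[[0,-49,-9,0,0,0,0],[0,-49,-9,0,0,0,0],[0,-49,-9,0,0,0,0],[0,-49,-9,0,0,0,0],[0,-49,-9,0,0,0,0],[0,-49,-9,0,0,0,0],[0,-49,-9,0,0,0,0],[0,-49,-9,0,0,0,0],[0,-49,-9,0,0,0,0],[0,-49,-9,0,0,0,0]]' 20
python3 -m pendant '[[0,0,0,0,0,0,8.5],[0,0,0,0,0,0,8.5],[0,0,0,0,0,0,8.5],[0,0,0,0,0,0,8.5],[0,0,0,0,0,0,8.5],[0,0,0,0,0,0,8.5],[0,0,0,0,0,0,8.5],[0,0,0,0,0,0,8.5],[0,0,0,0,0,0,8.5],[0,0,0,0,0,0,8.5]]'
python3 -m pendant '[[0,0,0,0,0,0,8.5],[0,0,0,0,0,0,8.5],[0,0,0,0,0,0,8.5],[0,0,0,0,0,0,0],[0,0,0,0,0,0,0]]'
python3 - <<'E'
from h import *
c=np.load("pics/top0.npz");X,H,S,V=brass(c)
r,u=np.indices((420,560))
b=((H<15)|(H>170))&(S>130)&(V<110)&(u>275)&(u<350)&(r>168)&(r<268)&(X[...,2]<.03)
b=big(b)
C,d,L,W=axis(rect(c,b,.018));print("slab",C,L,W,np.degrees(np.arctan2(-d[1],-d[0])))
pts=np.argwhere(b)[:,::-1]
hull=cv2.convexHull(pts.astype(np.int32));rr=cv2.approxPolyDP(hull,4,True)[:,0]
print(rr.tolist(),cast(c,rr,.018).round(4).tolist())
# long edges: fit lines to hull-outline points on either side
cn=max(cv2.findContours(cv2.fillConvexPoly(np.zeros((420,560),np.uint8),hull,1),0,1)[0],key=len)[:,0]
q=cast(c,cn,.018);n=np.array([-d[1],d[0]]);a=(q-C)@d;w=(q-C)@n
for s in(1,-1):
    k=(s*w>W/2-.008)&(abs(a)<.13);l=cv2.fitLine(q[k].astype(np.float32),2,0,.01,.01).ravel();print(k.sum(),np.degrees(np.arctan(l[1]/l[0])),l[2:])
E
```

```text
time_s: 1.1
tool_pos: [0.6208, 0.3399, 0.229]
ee_rot: [-180.0, -0.0, 162.7]
ft_force: [1.1, 0.8, 0.2]
gripper_width: 0.189
grasp_force: 0.0
time_s: 2.1
tool_pos: [0.6191, 0.3412, 0.2288]
ee_rot: [-179.9, 0.0, 77.4]
ft_force: [-0.5, 0.1, 0.0]
gripper_width: 0.006
grasp_force: 0.0
time_s: 2.6
tool_pos: [0.6192, 0.3412, 0.2291]
ee_rot: [-180.0, 0.0, 52.5]
ft_force: [0.1, -0.3, -0.2]
gripper_width: 0.005
grasp_force: 0.0
slab [ 0.51856375 -0.15352803] 0.29516473 0.17980558 25.352446
[[305, 262], [279, 206], [299, 180], [313, 174], [346, 242]] [[0.3489, -0.1369], [0.5638, -0.0395], [0.664, -0.1177], [0.687, -0.1722], [0.4235, -0.2952]]
60 25.131054 [ 0.5566761  -0.23493578]
53 25.015844 [ 0.46373707 -0.08042905]
```

```bash
python3 -m pendant '[[0,-26,20,5,0,0,0.6],[0,-26,20,5,0,0,0.6],[0,-26,20,5,0,0,0],[0,-26,20,4,0,0,0],[0,-8,0,0,0,0,0],[0,-8,0,0,0,0,0],[0,-6,0,0,0,0,0],[0,-2,0,0,0,0,0],[0,0,0,0,0,0,0],[0,0,0,0,0,0,0]]'
cat > ang.py <<'E'
from h import *
from bench import monitor,viewer
P=np.array([.731,-.053])
def ang():
    t=monitor.observe()["time_s"];c=viewer.capture("top");X,H,S,V=brass(c)
    m=(H>15)&(H<32)&(S>140)&(V>80)&(abs(X[...,2]-.263)<.012)
    rr=np.hypot(X[...,0]-P[0],X[...,1]-P[1]); m=big(m&(rr>.08)&(rr<.41))
    C,d,L,W=axis(rect(c,m,.263))
    return t,np.degrees(np.arctan2(-d[1],-d[0])),np.degrees(np.arctan2(P[1]-C[1],P[0]-C[0])),L,W,c
if __name__=="__main__":
    import sys
    a=ang();print(np.round(a[:5],3))
    if len(sys.argv)>1:
        import time;cv2.imwrite(f"pics/{sys.argv[1]}.png",a[5]["img"][:,:,::-1])
    s=monitor.observe();q=s["tool_pos"][:2]-P;th=np.radians(a[1])
    d=np.array([-np.cos(th),-np.sin(th)]);t=np.array([np.sin(th),-np.cos(th)])
    print("tool",s["tool_pos"].round(4),s["ee_rot"].round(1),"r,tang",(q@d).round(4),(q@t).round(4),"F",s["ft_force"].round(1),"t",s["time_s"])
E
python3 ang.py a1
```

```text
time_s: 3.6
tool_pos: [0.6021, 0.1922, 0.2108]
ee_rot: [180.0, -0.0, 51.1]
ft_force: [0.0, 0.2, -0.2]
gripper_width: 0.003
grasp_force: 0.0
[  3.6   -38.648 -38.526   0.305   0.165]
tool [0.6021 0.1922 0.2107] [180.   -0.   51.1] r,tang 0.2538 -0.111 F [ 0.6 -0.6  0. ] t 3.65
```

View pics/a1.png

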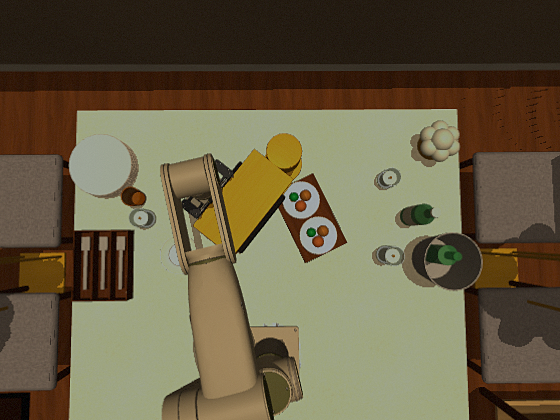

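The view shows the finger beside the left rail near (200,205). The warmer is undisturbed and the arm hides part of it. Now the gentle ramped push along the arc.

```bash
python3 -m pendant '[[0,-0.8,-0.3,0,0,0,-0.2],[0,-1,-0.4,0,0,0,-0.2],[0,-1,-0.4,0,0,0,-0.2],[0,-1,-0.4,0,0,0,-0.2],[0,-1,-0.4,0,0,0,-0.2],[0,-1.2,-0.5,0,0,0,-0.3],[0,-1.4,-0.6,0,0,0,-0.3],[0,-1.6,-0.7,0,0,0,-0.4],[0,-1.8,-0.8,0,0,0,-0.4],[0,-2,-0.8,0,0,0,-0.5]]'
python3 -m pendant '[[0,-2.2,-0.9,0,0,0,-0.5],[0,-2.4,-1,0,0,0,-0.55],[0,-2.6,-1.1,0,0,0,-0.6],[0,-2.8,-1.2,0,0,0,-0.65],[0,-3,-1.25,0,0,0,-0.69],[0,-3,-1.25,0,0,0,-0.69],[0,-3,-1.25,0,0,0,-0.69],[0,-3,-1.25,0,0,0,-0.69],[0,-3,-1.25,0,0,0,-0.69],[0,-3,-1.25,0,0,0,-0.69]]'
python3 ang.py
```

```text
time_s: 4.65
tool_pos: [0.5899, 0.1845, 0.2107]
ee_rot: [180.0, 0.0, 53.9]
ft_force: [-0.9, -0.4, 0.9]
gripper_width: 0.005
grasp_force: 0.0
time_s: 5.65
tool_pos: [0.5647, 0.1674, 0.2106]
ee_rot: [180.0, 0.0, 60.4]
ft_force: [0.3, 0.8, 0.6]
gripper_width: 0.006
grasp_force: 0.0
[  5.65  -30.181 -30.011   0.324   0.165]
tool [0.5645 0.1672 0.2107] [-180.     0.    60.4] r,tang 0.2546 -0.1067 F [ 1.6  1.2 -0.2] t 5.7
```

```bash
python3 -m pendant '[[0,-3,-1.25,0,0,0,-0.69],[0,-3,-1.25,0,0,0,-0.69],[0,-3,-1.25,0,0,0,-0.69],[0,-3,-1.25,0,0,0,-0.69],[0,-3,-1.25,0,0,0,-0.69],[0,-3,-1.25,0,0,0,-0.69],[0,-3,-1.25,0,0,0,-0.69],[0,-3,-1.25,0,0,0,-0.69],[0,-3,-1.25,0,0,0,-0.69],[0,-3,-1.25,0,0,0,-0.69]]'
python3 ang.py
python3 -m pendant '[[0,-3,-1.25,0,0,0,-0.69],[0,-3,-1.25,0,0,0,-0.69],[0,-3,-1.25,0,0,0,-0.69],[0,-3,-1.25,0,0,0,-0.69],[0,-3,-1.25,0,0,0,-0.69],[0,-3,-1.25,0,0,0,-0.69],[0,-3,-1.25,0,0,0,-0.69],[0,-3,-1.25,0,0,0,-0.69],[0,-3,-1.25,0,0,0,-0.69],[0,-3,-1.25,0,0,0,-0.69]]'
python3 ang.py
```

```text
time_s: 6.7
tool_pos: [0.5402, 0.1462, 0.2107]
ee_rot: [180.0, -0.0, 67.3]
ft_force: [-0.2, -0.6, 0.2]
gripper_width: 0.005
grasp_force: 0.0
[  6.7   -23.128 -23.127   0.324   0.165]
tool [0.54   0.1459 0.2106] [-180.     0.    67.3] r,tang 0.2538 -0.1079 F [0.5 0.3 0.4] t 6.75
time_s: 7.75
tool_pos: [0.5183, 0.1221, 0.2106]
ee_rot: [-180.0, 0.0, 74.2]
ft_force: [0.1, 0.1, 0.2]
gripper_width: 0.006
grasp_force: 0.0
[  7.75  -16.528 -16.426   0.324   0.165]
tool [0.5182 0.1218 0.2107] [-180.     0.    74.2] r,tang 0.2537 -0.107 F [ 0.4 -0.4 -0.1] t 7.8
```

Now the warmer coasts at about 6.5°/s. I lift clear, cross above it and wait on the right.

```bash
python3 -m pendant '[[0,12,0,0,0,0,0],[0,12,0,-20,0,0,0],[0,0,0,-40,0,0,0],[0,0,0,-40,0,0,0],[0,-20,7,0,0,0,0],[0,-39,15,0,0,0,0],[0,-39,15,0,0,0,0],[0,-39,15,0,0,0,0],[0,-39,15,0,0,0,0],[0,-39,15,0,0,0,0]]'
python3 -m pendant '[[0,-39,15,0,0,0,0],[0,-39,15,0,0,0,0],[0,-39,15,0,0,0,0],[0,-39,15,0,0,0,0],[0,-20,8,0,0,0,0],[0,0,0,10,0,0,-8.2],[0,0,0,20,0,0,-8.2],[0,0,0,30,0,0,-8.2],[0,0,0,30,0,0,-8.2],[0,0,0,10,0,0,-8.2]]'
python3 ang.py a2
```

```text
time_s: 8.8
tool_pos: [0.5458, -0.0847, 0.3108]
ee_rot: [180.0, -0.0, 74.2]
ft_force: [0.3, -0.2, 0.4]
gripper_width: 0.006
grasp_force: 0.0
time_s: 9.8
tool_pos: [0.5617, -0.2701, 0.2061]
ee_rot: [-179.8, -0.3, 115.5]
ft_force: [-1.2, -0.6, -0.1]
gripper_width: 0.008
grasp_force: 0.0
[ 9.8   -2.999 -2.834  0.324  0.164]
tool [ 0.5615 -0.27    0.2056] [-179.8   -0.3  116. ] r,tang 0.1579 0.2256 F [-0.6  0.9 -1.6] t 9.85
```

View pics/a2.png

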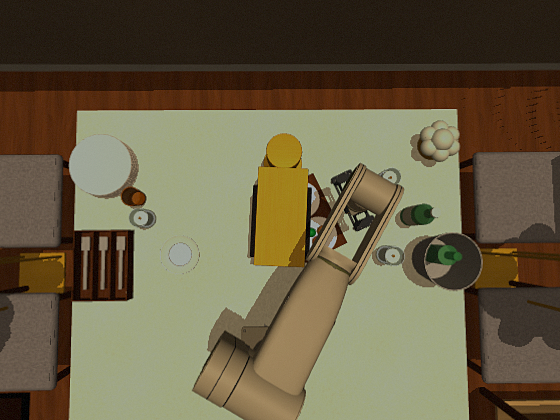

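The view shows the warmer at about -3°, swinging freely at 6.6°/s, with the gripper beyond the right rail near (353,200). I bring the finger back to the braking start point (contact angle about 16°) and re-measure.

```bash
python3 -m pendant '[[0,5.8,-1.7,-0.5,0,0,0.9],[0,5.8,-1.7,-0.5,0,0,0.9],[0,5.8,-1.7,-0.5,0,0,0.9],[0,5.8,-1.7,-0.5,0,0,0.9],[0,5.8,-1.7,0,0,0,0.9],[0,5.8,-1.7,0,0,0,0.9],[0,5.8,-1.7,0,0,0,0.9],[0,5.8,-1.7,0,0,0,0.9],[0,5.8,-1.7,0,0,0,0.9],[0,5.8,-1.7,0,0,0,0.9]]'
cat >> ang.py <<'E'
    r=np.hypot(*q); al=np.degrees(np.arctan2(-q[1],-q[0])); print("phi right",al-np.degrees(np.arcsin(.1055/r)),"phi left",al+np.degrees(np.arcsin(.1055/r)))
E
python3 ang.py
```

```text
time_s: 10.85
tool_pos: [0.5256, -0.2233, 0.2126]
ee_rot: [-180.0, -0.0, 106.1]
ft_force: [0.4, 0.9, -0.1]
gripper_width: 0.007
grasp_force: 0.0
[10.85   3.022  3.238  0.324  0.165]
tool [ 0.5253 -0.2227  0.2126] [-180.   -0.  106.] r,tang 0.2143 0.1587 F [ 0.4 -0.1 -0.1] t 10.9
phi right 16.227564649097705 phi left 62.837366209424346
```

```bash
python3 -m pendant '[[0,-2,0.9,0,0,0,-0.5],[0,-2,0.9,0,0,0,-0.5],[0,-2,0.9,0,0,0,-0.5],[0,-2,0.9,0,0,0,-0.5],[0,-2,0.9,0,0,0,-0.5],[0,-2,0.9,0,0,0,-0.5],[0,-2,0.9,0,0,0,-0.5],[0,-2,0.9,0,0,0,-0.5],[0,-2,0.9,0,0,0,-0.5],[0,-2,0.9,0,0,0,-0.5]]'
python3 ang.py
python3 -m pendant '[[0,0,0,0,0,0,0],[0,0,0,0,0,0,0],[0,0,0,0,0,0,0],[0,0,0,0,0,0,0],[0,0,0,0,0,0,0],[0,0,0,0,0,0,0],[0,0,0,0,0,0,0],[0,0,0,0,0,0,0],[0,0,0,0,0,0,0]]'
python3 ang.py
```

```text
time_s: 11.9
tool_pos: [0.5409, -0.24, 0.2127]
ee_rot: [180.0, 0.0, 111.2]
ft_force: [0.1, -0.4, 0.2]
gripper_width: 0.005
grasp_force: 0.0
[11.9    8.628  8.757  0.323  0.164]
tool [ 0.541  -0.2402  0.2126] [180.    0.  111.2] r,tang 0.216 0.1566 F [0.4 1.4 0.5] t 11.95
phi right 21.27627568100275 phi left 67.8711759478262
time_s: 12.85
tool_pos: [0.5407, -0.2399, 0.2126]
ee_rot: [-180.0, -0.0, 111.1]
ft_force: [-0.4, 0.1, 0.1]
gripper_width: 0.005
grasp_force: 0.0
[12.85  13.34  13.397  0.323  0.164]
tool [ 0.5407 -0.2399  0.2126] [180.    0.  111.1] r,tang 0.2283 0.138 F [-0.9 -0.2 -0.1] t 12.9
phi right 21.19076589599832 phi left 67.79153337167772
```

```bash
python3 -m pendant '[[0,0,0,0,0,0,0],[0,0,0,0,0,0,0],[0,0,0,0,0,0,0],[0,0,0,0,0,0,0],[0,0,0,0,0,0,0],[0,0,0,0,0,0,0],[0,0,0,0,0,0,0],[0,0,0,0,0,0,0],[0,0,0,0,0,0,0],[0,0,0,0,0,0,0]]' >/dev/null
python3 ang.py
```

```text
[13.9   17.938 18.065  0.315  0.164]
tool [ 0.5407 -0.2399  0.2126] [-180.     0.   111.1] r,tang 0.2386 0.1192 F [-1.4 -0.1  0.1] t 13.95
phi right 21.188120762023566 phi left 67.78869863563841
```

```bash
python3 -m pendant '[[0,0,0,0,0,0,0],[0,0,0,0,0,0,0],[0,-0.9,0.4,0,0,0,-0.21],[0,-0.9,0.4,0,0,0,-0.21],[0,-0.9,0.4,0,0,0,-0.21],[0,-0.9,0.4,0,0,0,-0.21],[0,-0.9,0.4,0,0,0,-0.21],[0,-0.9,0.4,0,0,0,-0.21],[0,-0.9,0.4,0,0,0,-0.21],[0,-0.9,0.4,0,0,0,-0.21]]'
python3 -m pendant '[[0,-0.9,0.4,0,0,0,-0.21],[0,-0.9,0.4,0,0,0,-0.21],[0,-0.9,0.4,0,0,0,-0.21],[0,-0.9,0.4,0,0,0,-0.21],[0,-0.9,0.4,0,0,0,-0.21],[0,-0.9,0.4,0,0,0,-0.21],[0,-0.9,0.4,0,0,0,-0.21],[0,-0.9,0.4,0,0,0,-0.21],[0,-0.9,0.4,0,0,0,-0.21],[0,-0.9,0.4,0,0,0,-0.21]]'
python3 ang.py; python3 ang.py|head -1;python3 ang.py|head -1
```

```text
time_s: 14.95
tool_pos: [0.5465, -0.2454, 0.2126]
ee_rot: [180.0, -0.0, 112.8]
ft_force: [-0.2, 0.9, 0.0]
gripper_width: 0.008
grasp_force: 0.0
time_s: 15.95
tool_pos: [0.5538, -0.2521, 0.2127]
ee_rot: [-180.0, 0.0, 114.9]
ft_force: [-0.0, -0.6, 0.2]
gripper_width: 0.002
grasp_force: 0.0
[15.95  23.536 23.644  0.279  0.165]
tool [ 0.5538 -0.2521  0.2126] [180.   0. 115.] r,tang 0.242 0.1118 F [0.3 0.2 0.5] t 16.0
phi right 25.0173952331748 phi left 71.64772549080854
[16.    23.536 23.692  0.279  0.164]
[16.05  23.655 23.752  0.279  0.165]
```

```bash
python3 -m pendant '[[0,-1,0.4,0,0,0,-0.2],[0,-1,0.4,0,0,0,-0.2],[0,-0.5,0,0,0,0,0],[0,0,0,0,0,0,0],[0,0,0,0,0,0,0]]' >/dev/null;python3 ang.py
python3 -m pendant '[[0,0,0,0,0,0,0],[0,0,0,0,0,0,0],[0,0,0,0,0,0,0],[0,0,0,0,0,0,0],[0,0,0,0,0,0,0]]' >/dev/null;python3 ang.py
```

```text
[16.6   24.173 24.232  0.276  0.165]
tool [ 0.5554 -0.2539  0.2126] [-180.    -0.   115.3] r,tang 0.2424 0.1114 F [-0.3 -0.7 -0.5] t 16.65
phi right 25.56263486180296 phi left 72.14434111612361
[17.15  24.554 24.58   0.276  0.165]
tool [ 0.5555 -0.2539  0.2127] [180.    0.  115.3] r,tang 0.2431 0.1098 F [-0.3 -0.2 -0.3] t 17.2
phi right 25.568712559078232 phi left 72.15477354087231
```

```bash
for i in 1 2; do python3 -m pendant '[[0,0,0,0,0,0,0],[0,0,0,0,0,0,0],[0,0,0,0,0,0,0],[0,0,0,0,0,0,0],[0,0,0,0,0,0,0],[0,0,0,0,0,0,0],[0,0,0,0,0,0,0],[0,0,0,0,0,0,0],[0,0,0,0,0,0,0],[0,0,0,0,0,0,0]]' >/dev/null;python3 ang.py|head -1;done
python3 ang.py
python3 - <<'E'
from h import *
# board yaw cross-check from side view at start
c=np.load("pics/side0.npz");X,H,S,V=brass(c);r,u=np.indices((420,560))
b=((H<15)|(H>170))&(S>100)&(V<110)&(u>198)&(u<300)&(r>222)&(r<278)
b=big(b);hull=cv2.convexHull(np.argwhere(b)[:,::-1].astype(np.int32));rr=cv2.approxPolyDP(hull,3,True)[:,0]
print(rr.tolist(),cast(c,rr,.018).round(4).tolist())
C,d,L,W=axis(rect(c,b&(X[...,2]>.008)&(X[...,2]<.025),.018));print(C,L,W,np.degrees(np.arctan2(-d[1],-d[0])))
E
```

```text
[18.2   24.914 24.964  0.273  0.165]
[19.25  24.859 24.933  0.273  0.165]
[19.3   24.859 24.933  0.273  0.165]
tool [ 0.5555 -0.2539  0.2126] [180.   -0.  115.3] r,tang 0.2437 0.1085 F [ 0.8 -0.1  0.1] t 19.35
phi right 25.563202463141003 phi left 72.1493617138546
[[294, 251], [293, 274], [204, 269], [208, 251], [239, 230], [271, 231]] [[0.6522, -0.0891], [0.6939, -0.1747], [0.4302, -0.3019], [0.3962, -0.2349], [0.4351, -0.1024], [0.5375, -0.0494]]
[ 0.52171981 -0.15808375] 0.29725784 0.18284567 25.33655
```

The warmer stopped at 24.9°, against a board yaw of about 25.2°. I withdraw sideways, then up, and check.

```bash
python3 -m pendant '[[0,-5,0,0,0,0,0],[0,-15,0,0,0,0,0],[0,-25,0,0,0,0,0],[0,-10,0,-30,0,0,0],[0,0,0,-40,0,0,0],[0,0,0,-40,0,0,0],[0,0,0,-40,0,0,0],[0,0,0,-20,0,0,0],[0,0,0,0,0,0,0],[0,0,0,0,0,0,0]]'
python3 ang.py a3
python3 - <<'E'
from h import *
from bench import viewer
c=viewer.capture("side");cv2.imwrite("pics/s3.png",c["img"][:,:,::-1])
E
```

```text
time_s: 20.35
tool_pos: [0.5792, -0.304, 0.3822]
ee_rot: [180.0, 0.0, 115.3]
ft_force: [0.1, -0.0, -0.5]
gripper_width: 0.006
grasp_force: 0.0
[20.35  24.839 24.913  0.324  0.165]
tool [ 0.5788 -0.3037  0.3808] [-1.799e+02 -1.000e-01  1.153e+02] r,tang 0.2434 0.1636 F [-0.7  0.5 -0.7] t 20.4
phi right 37.651159235217435 phi left 79.81718193603518
```

View pics/a3.png

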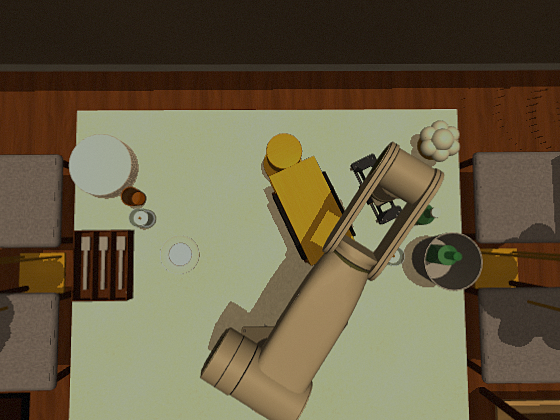

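View pics/s3.png

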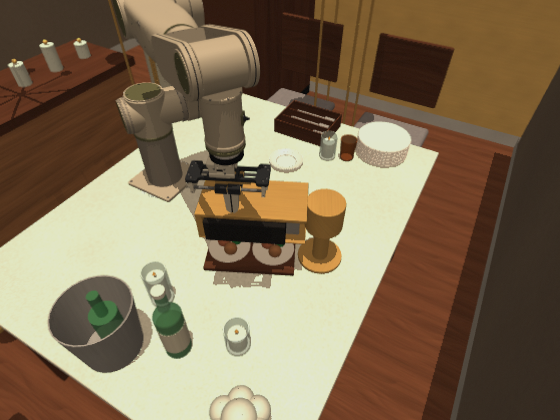

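The warmer lies over the board with its plate centred near (308,210) in the top view. The side view shows it parallel to the board at (250,262), and the candles, plate and bottle have not moved. It is at rest at 24.8°, unchanged since release, with the gripper clear above.

```bash
python3 -c "
from bench import job
print(job.hand_in())"
```

```text
the job is handed in; nothing more can be done
None
```

The food warmer is at rest over the serving board, within about half a degree of parallel; it was pushed and braked only on its guard rails, released, and handed in at about 20 s.

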